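Put the paints back in reverse order

TASK

The painting session is over: move the four paint pots from their saucers on the dark steel bench tray into the pockets of the plywood storage rack, one pot to a pocket, in the reverse order, so that the pot now nearest the robot ends up in the pocket farthest from the robot, the second in the third pocket, the third in the second, and the farthest in the nearest. Set each pot down upright on the pocket floor without dropping it or tipping it over, and leave all four standing free.

Things in the scene. Friction and masses are not known exactly. Their poses are not given: they have to be found in the camera images.
- squat_jar: Lowest and widest paint pot: clear glass jar 42 mm in diameter and 30 mm high under a black screw lid 44 mm in diameter; 44 mm high in all, 75 to 155 g. Loose. Origin: centre of its underside; z is up when it stands.
- dropper_bottle: Slimmest and tallest paint pot: white plastic dropper bottle, 26 mm in diameter up to 50 mm, then a shoulder and a narrow pointed white cap; 80 mm high in all, 35 to 70 g. Loose. Origin: centre of its underside; z is up when it stands.
- square_bottle: Square paint pot: clear glass bottle 32 x 32 mm up to 46 mm, then a round black cap 22 mm in diameter; 62 mm high in all, 60 to 130 g. Loose. Origin: centre of its underside; z is up when it stands. x and y are normal to its flat sides, which start up to about 17 degrees askew to the tray's.
- tin: Plain steel paint tin, a cylinder 36 mm in diameter and 57 mm high, 70 to 140 g. Loose. Origin: centre of its underside; z is up when it stands.
- bench_tray: Flat dark steel strip 262 x 74 x 8 mm, fixed on the bench, on which the pots stand in a row at the start, each in a grey saucer. Origin: centre of its underside; x runs along the row, away from the robot (up to about 17 degrees askew); z up. The four saucers are centred at x = -93, -31, +31 and +93 mm, y = 0. It lies left or right of the storage rack.
- storage_rack: Low plywood rack 252 x 66 x 12 mm, fixed on the bench, empty at the start, with four square pockets in a row. Origin: centre of its underside; x runs along the row, away from the robot (up to about 17 degrees askew); z up. Pockets are 58 x 58 mm inside, centred at x = -93, -31, +31 and +93 mm, y = 0; floor at z = 5 mm, top of the walls at z = 12 mm, walls 4 mm thick.
- saucer_squat_jar: Grey plastic saucer, fixed on the bench tray, in which the squat jar stands at the start; all four saucers look alike. 58 mm in diameter, inside at least 48 mm; inner floor 3 mm and rim 7 mm above its origin, which is the centre of its underside (8 mm above the bench).
- saucer_dropper_bottle: Grey plastic saucer, fixed on the bench tray, in which the dropper bottle stands at the start; all four saucers look alike. 58 mm in diameter, inside at least 48 mm; inner floor 3 mm and rim 7 mm above its origin, which is the centre of its underside (8 mm above the bench).
- saucer_square_bottle: Grey plastic saucer, fixed on the bench tray, in which the square bottle stands at the start; all four saucers look alike. 58 mm in diameter, inside at least 48 mm; inner floor 3 mm and rim 7 mm above its origin, which is the centre of its underside (8 mm above the bench).
- saucer_tin: Grey plastic saucer, fixed on the bench tray, in which the tin stands at the start; all four saucers look alike. 58 mm in diameter, inside at least 48 mm; inner floor 3 mm and rim 7 mm above its origin, which is the centre of its underside (8 mm above the bench).
Not all that is in view belongs to the job. What is shaped like the tin but blue or yellow is not meant.

How it is judged:
At the end, for the whole second after the job is handed in: Each pot stands upright (0.1 rad), released and at rest on a pocket floor (height within 3 mm, within 18 mm of the pocket centre along and across the row), in the pocket that mirrors its starting place: first to fourth, second to third, third to second, fourth to first (((x of saucer_squat_jar in the frame of bench_tray between -0.113 and -0.073 m and x of squat_jar in the frame of storage_rack between 0.075 and 0.111 m) or (x of saucer_squat_jar in the frame of bench_tray between -0.051 and -0.011 m and x of squat_jar in the frame of storage_rack between 0.013 and 0.049 m) or (x of saucer_squat_jar in the frame of bench_tray between 0.011 and 0.051 m and x of squat_jar in the frame of storage_rack between -0.049 and -0.013 m) or (x of saucer_squat_jar in the frame of bench_tray between 0.073 and 0.113 m and x of squat_jar in the frame of storage_rack between -0.111 and -0.075 m)) and y of squat_jar in the frame of storage_rack between -0.018 and 0.018 m and z of squat_jar in the frame of storage_rack between 0.002 and 0.008 m and angle between each of squat_jar, dropper_bottle, square_bottle, tin's own z axis and vertical below 0.1 rad and linear speed of each of squat_jar, dropper_bottle, square_bottle, tin below 0.02 m/s and angular speed of each of squat_jar, dropper_bottle, square_bottle, tin below 0.2 rad/s and ((x of saucer_dropper_bottle in the frame of bench_tray between -0.113 and -0.073 m and x of dropper_bottle in the frame of storage_rack between 0.075 and 0.111 m) or (x of saucer_dropper_bottle in the frame of bench_tray between -0.051 and -0.011 m and x of dropper_bottle in the frame of storage_rack between 0.013 and 0.049 m) or (x of saucer_dropper_bottle in the frame of bench_tray between 0.011 and 0.051 m and x of dropper_bottle in the frame of storage_rack between -0.049 and -0.013 m) or (x of saucer_dropper_bottle in the frame of bench_tray between 0.073 and 0.113 m and x of dropper_bottle in the frame of storage_rack between -0.111 and -0.075 m)) and y of dropper_bottle in the frame of storage_rack between -0.018 and 0.018 m and z of dropper_bottle in the frame of storage_rack between 0.002 and 0.008 m and ((x of saucer_square_bottle in the frame of bench_tray between -0.113 and -0.073 m and x of square_bottle in the frame of storage_rack between 0.075 and 0.111 m) or (x of saucer_square_bottle in the frame of bench_tray between -0.051 and -0.011 m and x of square_bottle in the frame of storage_rack between 0.013 and 0.049 m) or (x of saucer_square_bottle in the frame of bench_tray between 0.011 and 0.051 m and x of square_bottle in the frame of storage_rack between -0.049 and -0.013 m) or (x of saucer_square_bottle in the frame of bench_tray between 0.073 and 0.113 m and x of square_bottle in the frame of storage_rack between -0.111 and -0.075 m)) and y of square_bottle in the frame of storage_rack between -0.018 and 0.018 m and z of square_bottle in the frame of storage_rack between 0.002 and 0.008 m and ((x of saucer_tin in the frame of bench_tray between -0.113 and -0.073 m and x of tin in the frame of storage_rack between 0.075 and 0.111 m) or (x of saucer_tin in the frame of bench_tray between -0.051 and -0.011 m and x of tin in the frame of storage_rack between 0.013 and 0.049 m) or (x of saucer_tin in the frame of bench_tray between 0.011 and 0.051 m and x of tin in the frame of storage_rack between -0.049 and -0.013 m) or (x of saucer_tin in the frame of bench_tray between 0.073 and 0.113 m and x of tin in the frame of storage_rack between -0.111 and -0.075 m)) and y of tin in the frame of storage_rack between -0.018 and 0.018 m and z of tin in the frame of storage_rack between 0.002 and 0.008 m); the robot touches nothing.
It fails at once if a pot is dropped: it moves faster than 0.7 m/s (a fall of 25 mm) while the fingers do not touch it ((linear speed of squat_jar above 0.7 m/s and contact force between the fingers and squat_jar below 0.05 N) or (linear speed of dropper_bottle above 0.7 m/s and contact force between the fingers and dropper_bottle below 0.05 N) or (linear speed of square_bottle above 0.7 m/s and contact force between the fingers and square_bottle below 0.05 N) or (linear speed of tin above 0.7 m/s and contact force between the fingers and tin below 0.05 N)).
It fails at once if a pot is tipped more than 40 degrees (angle between any of squat_jar, dropper_bottle, square_bottle, tin's own z axis and vertical above 0.7 rad).
It also fails if it takes over 112 s, if anything falls off the work surface, if the arm or the gripper's body presses on something with over 40 N, if the wrist force passes 120 N, or if a joint passes its speed limit or range.

ROBOT

A 7-joint arm with a two-finger parallel gripper is mounted at the origin on the work surface. World frame = base frame: x ahead of the robot, y to its left, z up, the work surface at z = 0. Lengths are in m, angles in rad, forces in N, time in s.
With the tool pointing down it reaches from about 0.425 to 0.925 m from the base axis. Payload 6.8 kg.
Tool frame: the origin (TCP) lies at the very end of the fingers, on their centre line; the grasp point (between the pads) lies bot.tcp_to_grasp behind it (bot.tcp_to_grasp is the distance from the TCP to the grasp point, in m); z points along the fingers, y is the line along which they close (so a half turn about z gives the same grasp; the last joint's range is limited). The gripper opens to 85 mm and grips with 20 to 120 N. Pads are 22 mm wide; open, the fingers measure 114 mm over their backs; the gripper's body (76 mm by 85 mm) begins 54 mm behind the grasp point. The pads swing forward as they close: fully open they stand 13 mm farther back than shut.
Start: joints at [-1.448, 0.477, 0.022, 1.555, -0.011, 1.109, -0.083], TCP at [0.154, 0.657, 0.2] pointing down, gripper open.
Joint ranges: [-2.96, 2.96], [-0.34, 2.1], [-1.41, 1.46], [0.24, 2.44], [-1.37, 4.51], [0.17, 1.92], [-2.96, 2.96]. Speed limits (rad/s): [2.39, 2.39, 3.14, 3.14, 3.14, 3.14, 3.14].

INTERFACE

Orientations are given as a unit quaternion [w, x, y, z].
In Python, from station import bot gives the robot as it stands.
- The arm moves only by the tool servo_tool, never from a script. Its argument "motion" is a list that holds one entry, the list of rows, each a list of 7 numbers: the shift along the tool's x, y, z in m, then the turn, a rotation vector about the tool's x, y, z in units of 5 degrees (1.0 is 5 degrees), then the opening, from 0 (shut) to 1 (fully open). A call has 1 to 20 rows; each row is the pose to reach, as a shift and turn from the pose commanded when the call began, along the tool's axes at that moment; what a row does not reach only later rows make up. A row lasts 1/12 s, in which the tool goes at most 41.7 mm and 7.16 degrees, less where a joint would pass 70% of its speed; a pose out of reach is approached as far as the arm can. A call with a gripper value outside its range is refused whole. The fingers move at their own pace and stop on an object; "grip_force" is the grip in N (left out, the last holds). Time passes only in rows, so rows that repeat a pose let the fingers close. It gives the time, the measured TCP pose, the force, the opening and the grip force at its end, in the units of the state.
- bot.get_obs(): the state, without advancing time (a new reading comes with each control period).
- bot.read_camera(name): name is "scene" or "top"; returns a dict with "img" (420x560x3 uint8, red, green, blue), "K" (3x3 intrinsics, pixels), "pose" (4x4, takes a point from camera to world coordinates). Camera axes: x right, y down, z forward; pixel columns grow to the right and rows downward; lengths in m; the calibration is good to about 2 mm. A picture is of the moment at which its call begins. There is no depth.
- bot.hand_in(): hands the job in; it is judged then, once.
The state is a dict: "t": time; "q": joint angles; "joint_vel": joint speeds; "joint_torque": joint torques, N m; "eef_pos": TCP position; "tool_rot": TCP orientation; "contact_force": force on the tool from outside, world axes, zero at the start; "torque": the same for the moment, N m; "gripper_width": opening from 0.0 (shut) to 1.0 (fully open); "grasp_force": force on a finger pad.
Only numpy, scipy, OpenCV 4.12 (cv2) and the standard library are available. Lean on these libraries where they do the work, as an engineer would, in place of code of your own. Each camera call takes 0.05 s, during which the arm holds its last target. There are 200 camera calls.

## Working session

There is one attempt and no reset: what is moved stays moved. The work goes in short steps, Python scripts to look and compute and a tool call to move; the robot and the scene stay as the last step left them, time stands still between calls to the robot, and variables do not carry over. Pictures are saved under pics/ and viewed, at most 14 in all, crops included, and the job is handed in when it is done.

Besides the shell and the picture viewer there is one more tool, called after ">>>" as name([rows], argument=value, ...), one row to a line, values as JSON. servo_tool: Moves the arm, as the interface text tells. Its arguments: {"type":"object","properties":{"motion":{"type":"array"},"grip_force":{"type":"number"}},"required":["motion"]}

```bash
ls; mkdir -p pics; python3 - <<'E'
from station import bot
import cv2,numpy as np
o=bot.get_obs();print({k:np.round(v,4) for k,v in o.items()},bot.tcp_to_grasp)
for n in("scene","top"):
    c=bot.read_camera(n);print(n,np.round(c["K"],1).tolist(),np.round(c["pose"],4).tolist())
    cv2.imwrite(f"pics/{n}0.png",c["img"][:,:,::-1])
    np.savez(f"{n}0.npz",**c)
E
```

```text
pics
{'t': np.float64(0.0), 'q': array([-1.4481,  0.4778,  0.0223,  1.5565, -0.0115,  1.1093, -0.0831]), 'joint_vel': array([-0.0006, -0.0004,  0.0004, -0.0002,  0.0002, -0.0011, -0.0009]), 'joint_torque': array([-7.00000e-04, -5.96465e+01,  1.60760e+00, -2.81181e+01,
        1.25000e-02,  9.50000e-03, -0.00000e+00]), 'eef_pos': array([0.1543, 0.6565, 0.1986]), 'tool_rot': array([-0.000e+00,  1.151e-01,  9.934e-01, -9.000e-04]), 'contact_force': array([-0.2052,  0.0668,  0.637 ]), 'torque': array([ 0.0083, -0.0333, -0.0319]), 'grasp_force': np.float64(0.0), 'gripper_width': np.float64(1.0048)} 0.0187
scene [[503.2, 0.0, 281.4], [0.0, 503.2, 209.6], [0.0, 0.0, 1.0]] [[0.0204, 0.5157, -0.8565, 1.2799], [0.9997, -0.0237, 0.0095, -0.0406], [-0.0154, -0.8564, -0.516, 0.5142], [0.0, 0.0, 0.0, 1.0]]
top [[443.6, 0.0, 281.4], [0.0, 443.6, 209.7], [0.0, 0.0, 1.0]] [[0.0011, -0.9934, 0.1146, 0.4423], [-0.9998, -0.0033, -0.0188, -0.0219], [0.0191, -0.1146, -0.9932, 0.7589], [0.0, 0.0, 0.0, 1.0]]
```

View pics/top0.png

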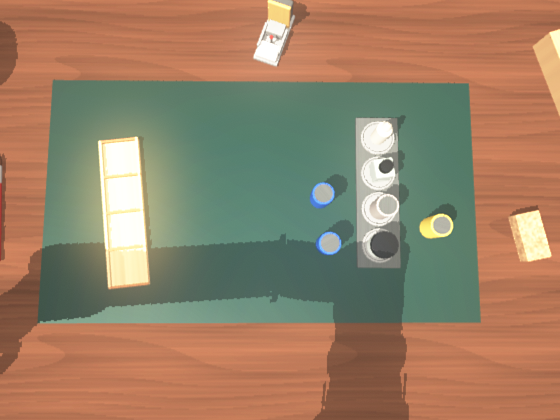

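View pics/scene0.png

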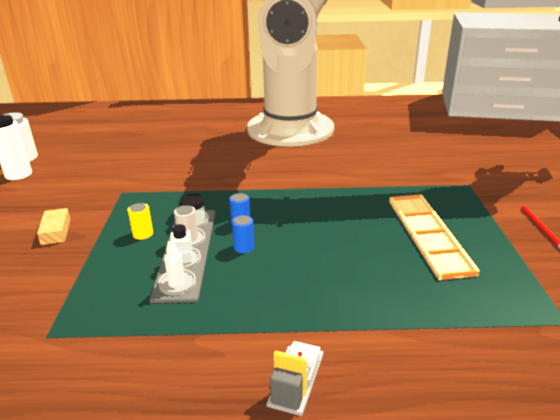

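The top view shows the rack on the left, with corners near (99,140) and (149,287). The tray is on the right at about (357–400, 118–267). From nearest to farthest the pots are:
- squat jar (380,246)
- tin (384,206), steel-coloured
- square bottle (380,170)
- dropper bottle (380,135)

Things that could be taken for the tin are the two blue cans (322,194) and (329,243), and the yellow can (437,226). The steel one standing in a saucer is the tin.

```bash
cat > h.py <<'E'
import numpy as np,cv2
def ray(c,u,v,z):
    K,P=c["K"],c["pose"]; d=P[:3,:3]@np.linalg.solve(K,[u,v,1.]); o=P[:3,3]
    return (o+d*(z-o[2])/d[2])[:2]
def proj(c,p):
    K,P=c["K"],c["pose"]; q=K@(P[:3,:3].T@(np.asarray(p)-P[:3,3])); return q[:2]/q[2]
E
python3 - <<'E'
import numpy as np,cv2
from h import *
t=np.load("top0.npz");s=np.load("scene0.npz")
im=t["img"];h=cv2.cvtColor(im,cv2.COLOR_RGB2HSV)
roi=np.zeros(im.shape[:2],np.uint8)
r=roi.copy();r[110:310,80:170]=255
mask=cv2.bitwise_and(r,((h[...,0]<32)|(h[...,2]>150)).astype(np.uint8)*255)
def big(m,z,n):
    cs,_=cv2.findContours(m,cv2.RETR_EXTERNAL,cv2.CHAIN_APPROX_NONE)
    c=max(cs,key=cv2.contourArea)[:,0,:].astype(float)
    w=np.array([ray(t,u,v,z) for u,v in c],np.float32)
    R=cv2.minAreaRect(w);print(n,R,cv2.boundingRect(c.astype(np.int32)));return R
big(mask,.012,"rack")
r=roi.copy();r[100:285,345:412]=255
m2=cv2.bitwise_and(r,((h[...,1]<90)).astype(np.uint8)*255)
m2=cv2.morphologyEx(m2,cv2.MORPH_OPEN,np.ones((3,3)))
big(m2,.008,"tray")
a=cv2.resize(im[100:290,340:465],None,fx=3.1,fy=3.1,interpolation=cv2.INTER_CUBIC)
b=cv2.resize(s["img"][185:310,120:260],None,fx=2.9,fy=2.9,interpolation=cv2.INTER_CUBIC)
H=max(a.shape[0],b.shape[0]);p=lambda x:np.pad(x,((0,H-x.shape[0]),(0,0),(0,0)))
cv2.imwrite("pics/crop.png",np.hstack([p(a),p(b)])[:600,:800,::-1])
E
```

```text
rack ((0.5273968577384949, 0.22853928804397583), (0.26228439807891846, 0.1498255729675293), 1.7216558456420898) (80, 134, 90, 156)
tray ((0.5642473697662354, -0.20379385352134705), (0.11678957939147949, 0.32250455021858215), 89.12195587158203) (345, 100, 67, 185)
```

View pics/crop.png

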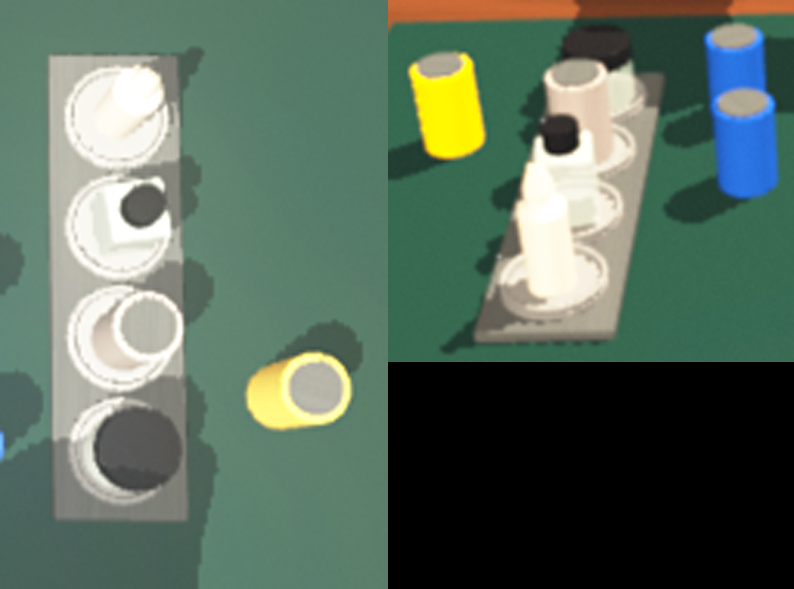

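```bash
python3 - <<'E'
import numpy as np,cv2
from h import *
t=np.load("top0.npz");s=np.load("scene0.npz")
im=t["img"];lab=cv2.cvtColor(im,cv2.COLOR_RGB2LAB).astype(int)
def rect(x0,y0,x1,y1,th,z,n):
    m=np.zeros(im.shape[:2],np.uint8);m[y0:y1,x0:x1]=(lab[y0:y1,x0:x1,1]>th)*255
    cs,_=cv2.findContours(m,cv2.RETR_EXTERNAL,cv2.CHAIN_APPROX_NONE)
    c=max(cs,key=cv2.contourArea)[:,0,:]
    w=np.array([ray(t,u,v,z) for u,v in c],np.float32)
    R=cv2.minAreaRect(w);B=cv2.boxPoints(R)
    print(n,np.round(R[0],4),np.round(R[1],4),R[2],np.round(B,4).tolist(),cv2.boundingRect(c))
print("a:",lab[300,250,1],lab[160,300,1],lab[262,370,1],lab[130,360,1],lab[150,120,1],lab[270,130,1],lab[280,340,1])
for th in(116,120,123): rect(85,120,165,305,th,.012,"rack"); rect(345,100,410,285,th,.008,"tray")
f=lambda x,y:(340+x/3.1-.5+.16,100+y/3.1-.5+.16)
for n,x,y,z in[("jar",137,448,.055),("tin",150,324,.068),("sq",143,204,.073),("dropshoulder",132,95,.065),("saucer4",117,117,.015),("s3",119,226,.015),("s2",120,337,.015),("s1",122,450,.015)]:
    print(n,np.round(ray(t,*f(x,y),z),4))
f=lambda x,y:(120+(x-388)/2.9-.5+.16,185+y/2.9-.5+.16)
for n,x,y,z in[("tin",578,73,.068),("sq",561,125,.073),("drop tip",536,170,.091),("dropbase",551,293,.0112)]:
    print(n,np.round(ray(s,*f(x,y),z),4))
E
```

```text
a: 111 110 126 126 127 123 116
rack [0.5246 0.2272] [0.3107 0.1335] 2.946918487548828 [[0.3659999966621399, 0.2858999967575073], [0.37290000915527344, 0.1525000035762787], [0.6832000017166138, 0.16850000619888306], [0.6762999892234802, 0.301800012588501]] (85, 122, 80, 183)
tray [ 0.5498 -0.1996] [0.1088 0.2927] 89.1219482421875 [[0.4027000069618225, -0.2517000138759613], [0.6952999830245972, -0.25619998574256897], [0.6969000101089478, -0.14740000665187836], [0.4043000042438507, -0.1429000049829483]] (345, 116, 65, 169)
rack [0.5121 0.2279] [0.2845 0.1307] 2.946918487548828 [[0.3666999936103821, 0.2858999967575073], [0.3734000027179718, 0.15530000627040863], [0.6575999855995178, 0.16990000009536743], [0.6507999897003174, 0.3005000054836273]] (85, 136, 80, 169)
tray [ 0.5613 -0.2009] [0.0755 0.2613] 89.45762634277344 [[0.4302999973297119, -0.23739999532699585], [0.6916000247001648, -0.23989999294281006], [0.692300021648407, -0.16439999639987946], [0.4309999942779541, -0.16200000047683716]] (355, 118, 46, 151)
rack [0.5166 0.2381] [0.2722 0.1257] 14.028305053710938 [[0.3693000078201294, 0.2660999894142151], [0.39980000257492065, 0.14409999549388885], [0.6638000011444092, 0.210099995136261], [0.633400022983551, 0.3319999873638153]] (87, 136, 78, 161)
tray [ 0.5619 -0.2009] [0.0745 0.2599] 89.58147430419922 [[0.4316999912261963, -0.23720000684261322], [0.6916000247001648, -0.23909999430179596], [0.6922000050544739, -0.16459999978542328], [0.43220001459121704, -0.16269999742507935]] (355, 118, 46, 150)
jar [ 0.4689 -0.1983]
tin [ 0.5314 -0.2033]
sq [ 0.5925 -0.2   ]
dropshoulder [ 0.652  -0.1978]
saucer4 [ 0.6545 -0.2018]
s3 [ 0.5927 -0.2014]
s2 [ 0.531  -0.2005]
s1 [ 0.4693 -0.2001]
tin [ 0.5326 -0.1984]
sq [ 0.5969 -0.198 ]
drop tip [ 0.6664 -0.1979]
dropbase [ 0.667  -0.2001]
```

```bash
python3 - <<'E'
import numpy as np,cv2
from h import *
t=np.load("top0.npz");s=np.load("scene0.npz")
im=t["img"];lab=cv2.cvtColor(im,cv2.COLOR_RGB2LAB).astype(int)
print("b:",lab[150,120,2],lab[270,130,2],lab[270,90,2],lab[200,90,2],lab[200,155,2])
for th in(140,146):
    m=np.zeros(im.shape[:2],np.uint8);m[120:305,85:165]=(lab[120:305,85:165,2]>th)*255
    cs,_=cv2.findContours(m,cv2.RETR_EXTERNAL,cv2.CHAIN_APPROX_NONE)
    c=max(cs,key=cv2.contourArea)[:,0,:]
    R=cv2.minAreaRect(np.array([ray(t,u,v,.012) for u,v in c],np.float32))
    print("rack",np.round(R[0],4),np.round(R[1],4),R[2],cv2.boundingRect(c))
def dark(c,x0,y0,x1,y1,z,n):
    L=cv2.cvtColor(c["img"],cv2.COLOR_RGB2LAB)
    g=c["img"][y0:y1,x0:x1].max(2)<75
    m=g.astype(np.uint8);k,l,st,ce=cv2.connectedComponentsWithStats(m)
    i=1+np.argmax(st[1:,4]);print(n,st[i],ce[i]+[x0,y0],np.round(ray(c,*(ce[i]+[x0,y0]),z),4))
dark(t,370,225,402,262,.055,"jar top");dark(t,376,155,396,176,.073,"sq top")
dark(s,175,190,210,212,.048,"jar sc");dark(s,170,222,190,242,.066,"sq sc")
a=cv2.resize(im[116:220,358:402],None,fx=5.7,fy=5.7,interpolation=cv2.INTER_CUBIC)
b=cv2.resize(s["img"][200:295,150:210],None,fx=6,fy=6,interpolation=cv2.INTER_CUBIC)
H=max(a.shape[0],b.shape[0]);p=lambda x:np.pad(x,((0,H-x.shape[0]),(0,0),(0,0)))
o=np.hstack([p(a),p(b)]);o=(255*(o/255.)**1.8).astype(np.uint8)
print(o.shape);cv2.imwrite("pics/crop2.png",o[:,:,::-1])
for n,u,v,zt in(("blue",320,196,.03),("blue2",327,244,.03),("yel",432,227,.03)):print(n,ray(t,u,v,zt))
E
```

```text
b: 130 152 138 145 147
rack [0.5376 0.2275] [0.2815 0.1342] 2.94691801071167 (85, 123, 80, 167)
rack [0.5264 0.2249] [0.2543 0.1133] 6.327701568603516 (92, 136, 68, 153)
jar top [ 2 25 22  8 64] [382.8125  254.28125] [ 0.4529 -0.1962]Traceback (most recent call last):
  File "<stdin>", line 17, in <module>
  File "<stdin>", line 16, in dark
    return _wrapfunc(a, 'argmax', axis=axis, out=out, **kwds)
    return bound(*args, **kwds)
ValueError: attempt to get argmax of an empty sequence
```

```bash
python3 - <<'E'
import numpy as np,cv2
from h import *
t=np.load("top0.npz");s=np.load("scene0.npz")
im=t["img"]
def dark(c,x0,y0,x1,y1,z,n,th):
    g=c["img"][y0:y1,x0:x1].max(2)<th
    m=g.astype(np.uint8);k,l,st,ce=cv2.connectedComponentsWithStats(m)
    if k<2: print(n,"none",c["img"][y0:y1,x0:x1].max(2).min());return
    i=1+np.argmax(st[1:,4]);print(n,st[i],ce[i]+[x0,y0],np.round(ray(c,*(ce[i]+[x0,y0]),z),4))
for th in(90,105):
    dark(t,370,225,402,262,.055,"jar top",th);dark(t,376,155,396,176,.073,"sq top",th)
    dark(s,175,190,210,212,.048,"jar sc",th);dark(s,170,222,190,242,.066,"sq sc",th)
z=lambda c,x0,y0,x1,y1,f:cv2.resize(c["img"][y0:y1,x0:x1],None,fx=f,fy=f,interpolation=cv2.INTER_CUBIC)
a=z(t,358,116,402,220,5.7);b=z(s,155,200,210,295,5);c=z(t,85,125,165,300,3.4)
p=lambda x:np.pad(x,((0,600-x.shape[0]),(0,0),(0,0)))
o=np.hstack([p(a),p(b),p(c)]);o=(255*(o/255.)**2).astype(np.uint8)
print(a.shape,b.shape,c.shape,o.shape);cv2.imwrite("pics/crop2.png",o[:,:,::-1])
for n,u,v,zt in(("blue",320,196,.03),("blue2",327,244,.03),("yel",432,227,.03)):print(n,ray(t,u,v,zt))
E
```

```text
jar top [  1   7  27  26 447] [385.42281879 245.45637584] [ 0.4668 -0.2008]
sq top [ 4  9  6  9 16] [381.625  169.0625] [ 0.5866 -0.1933]
jar sc [  3   0  32  21 478] [195.78242678 198.94979079] [ 0.4603 -0.1912]
sq sc [  0   0  15  16 170] [177.28235294 229.88235294] [ 0.5923 -0.2029]
jar top [  0   7  29  26 597] [384.15745394 244.48073702] [ 0.4684 -0.1988]
sq top [  3   5  15  13 138] [385.73913043 165.96376812] [ 0.5917 -0.1999]
jar sc [  0   0  35  22 522] [195.20881226 198.93295019] [ 0.4602 -0.1923]
sq sc [  0   0  16  16 181] [177.26519337 229.88950276] [ 0.5923 -0.2029]
(593, 251, 3) (475, 275, 3) (595, 272, 3) (600, 798, 3)
blue [ 0.54956469 -0.09990551]
blue2 [ 0.46993233 -0.11072415]
yel [ 0.49837813 -0.28546799]
```

View pics/crop2.png

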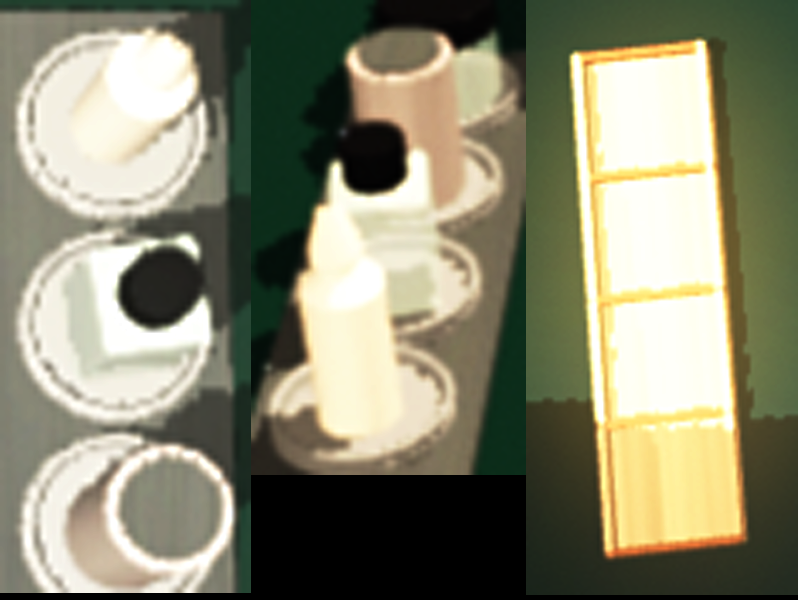

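```bash
python3 - <<'E'
import numpy as np
from h import *
t=np.load("top0.npz");s=np.load("scene0.npz")
A=lambda x,y:(358+x/5.7-.41,116+y/5.7-.41)
S=lambda x,y:(155+(x-251)/5-.4,200+y/5-.4)
C=lambda x,y:(85+(x-526)/3.4-.35,125+y/3.4-.35)
r=lambda n,c,p,z:print(n,np.round(ray(c,*p,z),4))
r("tin",t,A(169,507),.068);r("tin sc",s,S(400,55),.068)
q=np.array([ray(t,*A(*p),.057) for p in((88,255),(195,238),(210,345),(103,357))]);print("sq corners",np.round(q,4).tolist(),q.mean(0))
for i in range(4):
    d=q[(i+1)%4]-q[i];print(np.linalg.norm(d),(np.degrees(np.arctan2(d[1],d[0]))+45)%90-45)
r("drop sh",t,A(152,80),.061);r("drop base",t,A(113,119),.011);r("drop base sc",s,S(358,424),.011);r("tip sc",s,S(333,205),.091)
c=np.array([ray(t,*C(*p),z) for p,z in(((571,55),.012),((705,41),.012),((746,541),.012),((606,557),.012))])
print("rack",np.round(c,4).tolist(),c.mean(0));d=(c[0]+c[1]-c[2]-c[3])/2;print(np.linalg.norm(d),np.degrees(np.arctan2(d[1],d[0])),np.linalg.norm(c[0]-c[1]))
u=d/np.linalg.norm(d)
for x in(-.093,-.031,.031,.093):print(np.round(c.mean(0)+u*x,4))
# world rotation of scene: internal dividers centres
for p in((655,172),(660,295),(667,417)):r("div",t,C(*p),.012)
E
```

```text
tin [ 0.5308 -0.202 ]
tin sc [ 0.5351 -0.1994]
sq corners [[0.6043, -0.1836], [0.6094, -0.2143], [0.5785, -0.2178], [0.5749, -0.1872]] [ 0.5917983  -0.20073074]
0.031129263785806948 9.440447036798716
0.031112520258463734 6.312122547731633
0.030742518125804006 6.716763733207642
0.02963279567305725 6.971709090428945
drop sh [ 0.6544 -0.2022]
drop base [ 0.6573 -0.2028]
drop base sc [ 0.6636 -0.2004]
tip sc [ 0.6594 -0.1987]
rack [[0.6462, 0.2784], [0.6538, 0.2116], [0.4044, 0.1822], [0.3968, 0.2495]] [0.52529819 0.23043157]
0.2510948015150026 6.656953031326144 0.06723852503256669
[0.4329 0.2197]
[0.4945 0.2268]
[0.5561 0.234 ]
[0.6177 0.2412]
div [0.5865 0.2339]
div [0.5247 0.2288]
div [0.4645 0.2229]
```

The crop shows the tin top at (169,507), the square's top-face corners at about (88,255), (195,238), (210,345) and (103,357), the dropper standing in the far saucer, and the rack corners. All poses are known, so I'm moving now. I'll use a constant tool yaw of 7°, which matches both the square bottle and the rack.

>>> servo_tool([
  [[-0.44,-0.366,0,0,0,-4.04,1],[-0.44,-0.366,0,0,0,-4.04,1],[-0.44,-0.366,0,0,0,-4.04,1],[-0.44,-0.366,0,0,0,-4.04,1],[-0.44,-0.366,0,0,0,-4.04,1],[-0.44,-0.366,0,0,0,-4.04,1],[-0.44,-0.366,0,0,0,-4.04,1],[-0.44,-0.366,0,0,0,-4.04,1],[-0.44,-0.366,0,0,0,-4.04,1],[-0.44,-0.366,0,0,0,-4.04,1],[-0.44,-0.366,0,0,0,-4.04,1],[-0.44,-0.366,0,0,0,-4.04,1],[-0.44,-0.366,0,0,0,-4.04,1],[-0.44,-0.366,0,0,0,-4.04,1],[-0.44,-0.366,0,0,0,-4.04,1],[-0.44,-0.366,0,0,0,-4.04,1],[-0.44,-0.366,0,0,0,-4.04,1],[-0.44,-0.366,0,0,0,-4.04,1],[-0.44,-0.366,0,0,0,-4.04,1],[-0.44,-0.366,0,0,0,-4.04,1]],
], grip_force=30)

```text
t: 1.77
eef_pos: [0.4983, 0.2014, 0.1995]
tool_rot: [-0.0, -0.062, 0.998, 0.0]
contact_force: [0.3, 0.0, -0.0]
gripper_width: 0.999
grasp_force: 0.0
```

```bash
cat > go.py <<'E'
import sys,numpy as np
from scipy.spatial.transform import Rotation as R
from station import bot
o=bot.get_obs();q=o["tool_rot"];r=R.from_quat(np.r_[q[1:],q[0]]);M=r.as_matrix()
print("t",round(float(o["t"]),2),"pos",np.round(o["eef_pos"],4),"yaw y-axis",np.degrees(np.arctan2(M[1,1],M[0,1]))-90,"z",np.round(M[:,2],3),"w",o["gripper_width"],"gf",o["grasp_force"],"F",np.round(o["contact_force"],1))
for a in sys.argv[1:]:
    w=np.array(eval(a));print(a,"shift",np.round(M.T@(w-o["eef_pos"]),4))
E
python3 go.py .4685,-.199,.2
```

```text
t 1.77 pos [0.4983 0.2014 0.1995] yaw y-axis 7.108917321429516 z [-0.  0. -1.] w 0.9993526732178115 gf 0.0 F [ 0.3  0.  -0. ]
.4685,-.199,.2 shift [ 0.0791 -0.3936 -0.0006]
```

>>> servo_tool([
  [[0.079,-0.394,0,0,0,0,0.75],[0.079,-0.394,0,0,0,0,0.75],[0.079,-0.394,0,0,0,0,0.75],[0.079,-0.394,0,0,0,0,0.75],[0.079,-0.394,0,0,0,0,0.75],[0.079,-0.394,0,0,0,0,0.75],[0.079,-0.394,0,0,0,0,0.75],[0.079,-0.394,0,0,0,0,0.75],[0.079,-0.394,0,0,0,0,0.75],[0.079,-0.394,0,0,0,0,0.75],[0.079,-0.394,0,0,0,0,0.75],[0.079,-0.394,0,0,0,0,0.75],[0.079,-0.394,0.04,0,0,0,0.75],[0.079,-0.394,0.08,0,0,0,0.75],[0.079,-0.394,0.1,0,0,0,0.75],[0.079,-0.394,0.12,0,0,0,0.75],[0.079,-0.394,0.12,0,0,0,0.75],[0.079,-0.394,0.12,0,0,0,0.75]],
])

```text
t: 3.27
eef_pos: [0.4683, -0.1986, 0.0791]
tool_rot: [-0.001, -0.062, 0.998, 0.001]
contact_force: [0.9, 0.2, 1.0]
gripper_width: 0.747
grasp_force: 0.0
```

```bash
python3 go.py .4685,-.199,.022; python3 - <<'E'
from station import bot
import cv2,numpy as np
o=[]
for n in("top","scene"):
    im=bot.read_camera(n)["img"]
    im=im[90:300,290:470] if n=="top" else im[90:320,90:290]
    o.append(cv2.resize(im,(400,460),interpolation=cv2.INTER_CUBIC))
cv2.imwrite("pics/over.png",np.hstack(o)[:,:,::-1])
E
```

```text
t 3.27 pos [ 0.4683 -0.1986  0.0791] yaw y-axis 7.120319335791123 z [-0.002  0.001 -1.   ] w 0.7467087090440804 gf 0.0 F [0.9 0.2 1. ]
.4685,-.199,.022 shift [-0.0003 -0.0005  0.0571]
```

View pics/over.png

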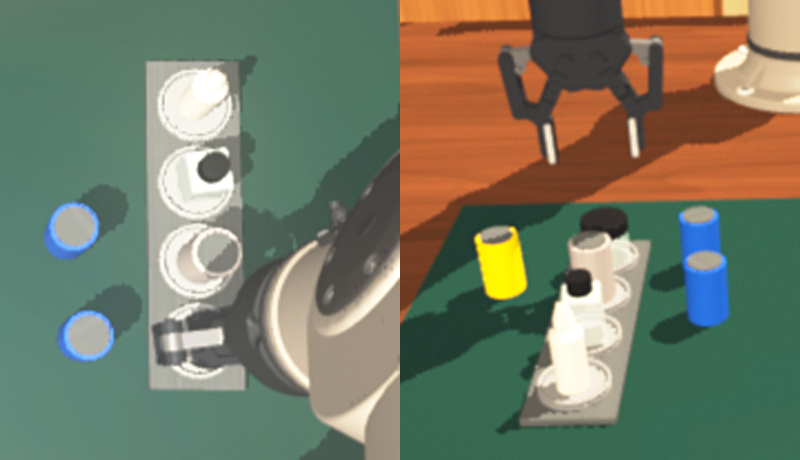

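```bash
python3 - <<'E'
import numpy as np
from h import *
for n in("scene","top"):
    c=np.load(n+"0.npz")
    for p in((.4683,-.1986,.0845),(.4683-.004,-.1986+.032,.0845),(.4683+.004,-.1986-.032,.0845),(.4685,-.199,.055)):
        u=proj(c,p);print(n,p,u,((u-[90,90])*[2,2]+[400,0]) if n=="scene" else (u-[290,90])*[400/180,460/210])
E
```

```text
scene (0.4683, -0.1986, 0.0845) [189.09131916 183.83744492] [598.18263832 187.67488983]
scene (0.4643, -0.1666, 0.0845) [206.93372538 182.39732035] [633.86745076 184.7946407 ]
scene (0.4723, -0.2306, 0.0845) [171.10286377 185.28935763] [562.20572755 190.57871527]
scene (0.4685, -0.199, 0.055) [190.61561848 197.97750144] [601.23123696 215.95500289]
top (0.4683, -0.1986, 0.0845) [388.86886123 243.82902448] [219.70858051 336.95881553]
top (0.4643, -0.1666, 0.0845) [368.0127948  246.42354522] [173.36176622 342.64205144]
top (0.4723, -0.2306, 0.0845) [409.65963596 241.24262611] [265.91030214 331.29337148]
top (0.4685, -0.199, 0.055) [384.29948332 244.41205646] [209.55440738 338.23593321]
```

```bash
python3 - <<'E'
from station import bot
from h import *
c=bot.read_camera("scene");im=c["img"].copy()
for p in((.4683,-.1986,.079),(.4683,-.1986,.1)):
    u=proj(c,p);cv2.circle(im,tuple(int(round(x)) for x in u),1,(255,0,0),-1)
cv2.imwrite("pics/s2.png",cv2.resize(im[90:240,110:260],None,fx=4,fy=4,interpolation=cv2.INTER_CUBIC)[:,:,::-1])
print(c["pose"]-np.load("scene0.npz")["pose"],bot.get_obs()["eef_pos"])
E
```

```text
[[0. 0. 0. 0.]
 [0. 0. 0. 0.]
 [0. 0. 0. 0.]
 [0. 0. 0. 0.]] [ 0.46983829 -0.20012112  0.08103502]
```

View pics/s2.png

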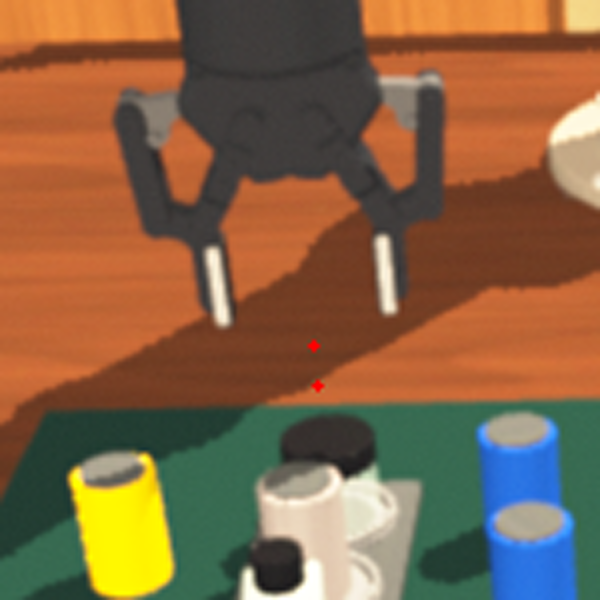

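The fingers straddle the jar, with tips at (220,325) and (390,312), but they sit higher than the TCP reading predicts. I'll descend to the planned height and look before closing.

>>> servo_tool([
  [[0,0,0.02,0,0,0,0.75],[0,0,0.04,0,0,0,0.75],[0,0,0.05,0,0,0,0.75],[0,0,0.057,0,0,0,0.75],[0,0,0.057,0,0,0,0.75],[0,0,0.057,0,0,0,0.75]],
])

```text
t: 3.92
eef_pos: [0.4689, -0.2007, 0.0231]
tool_rot: [0.0, -0.061, 0.998, -0.0]
contact_force: [0.2, 0.4, -0.8]
gripper_width: 0.751
grasp_force: 0.0
```

```bash
python3 go.py; python3 - <<'E'
from station import bot
from h import *
c=bot.read_camera("scene");im=c["img"].copy()
cv2.imwrite("pics/s3.png",cv2.resize(im[110:240,120:270],None,fx=4,fy=4,interpolation=cv2.INTER_CUBIC)[:,:,::-1])
E
```

```text
t 3.92 pos [ 0.4689 -0.2007  0.0231] yaw y-axis 6.967751358562722 z [ 0.001 -0.    -1.   ] w 0.7510412288997403 gf 0.0 F [ 0.2  0.4 -0.8]
```

View pics/s3.png

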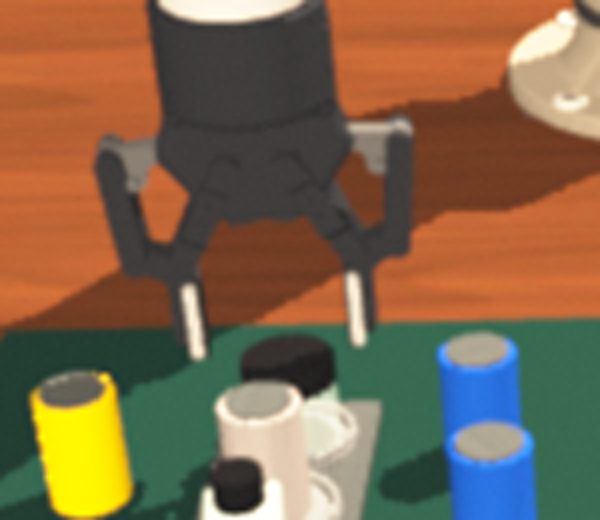

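```bash
python3 - <<'E'
from station import bot
from h import *
s=np.load("scene0.npz");t=np.load("top0.npz")
for p in((.507,-.2,.096),(.48,-.2,.0231),(.48,-.2,.03),(.48,-.2,.06),(.44,-.2,.03),(.469,-.2,.055)):
    print(p,proj(s,p),proj(t,p))
im=bot.read_camera("top")["img"]
cv2.imwrite("pics/t3.png",cv2.resize(im[180:300,330:470],None,fx=4.5,fy=4.5,interpolation=cv2.INTER_CUBIC)[:,:,::-1])
E
```

```text
(0.507, -0.2, 0.096) [184.52123601 188.51234659] [391.08904661 217.83052308]
(0.48, -0.2, 0.0231) [191.10797403 215.92684034] [379.94242134 238.19645151]
(0.48, -0.2, 0.03) [190.70634635 212.76574218] [380.9450544  237.98388318]
(0.48, -0.2, 0.06) [188.92392007 198.73676796] [385.53195972 237.01141298]
(0.44, -0.2, 0.03) [193.49283967 201.92763421] [381.54462867 262.40456489]
(0.469, -0.2, 0.055) [190.03754149 198.12437478] [384.91731058 244.09813734]
```

View pics/t3.png

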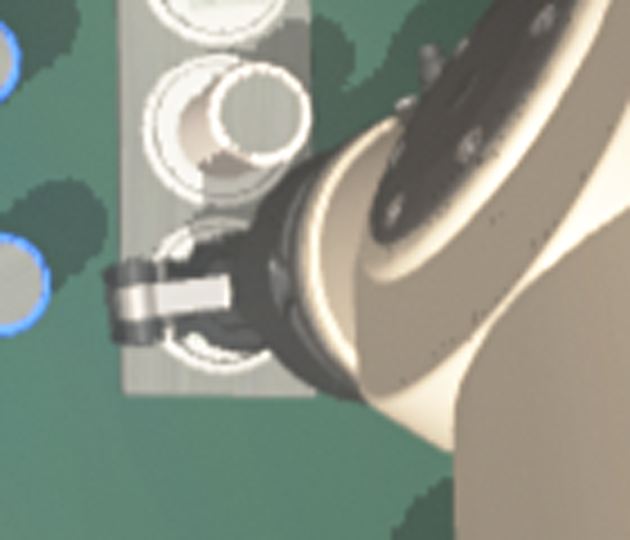

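The top view shows the gripper's x is right, with the link at (130,300) along the tool line. The tips do sit about 25 mm above the nominal height, so I'll go lower while watching the force.

>>> servo_tool([
  [[0,0,0.006,0,0,0,0.75],[0,0,0.012,0,0,0,0.75],[0,0,0.012,0,0,0,0.75],[0,0,0.012,0,0,0,0.75]],
])

```text
t: 4.35
eef_pos: [0.468, -0.2004, 0.0102]
tool_rot: [-0.0, -0.061, 0.998, 0.0]
contact_force: [-0.4, -0.4, 0.2]
gripper_width: 0.751
grasp_force: 0.0
```

```bash
python3 go.py; python3 - <<'E'
from station import bot
from h import *
c=bot.read_camera("scene");im=c["img"].copy()
cv2.imwrite("pics/s4.png",cv2.resize(im[160:240,140:260],None,fx=6,fy=6,interpolation=cv2.INTER_CUBIC)[:,:,::-1])
E
```

```text
t 4.35 pos [ 0.468  -0.2004  0.0102] yaw y-axis 6.975768234135657 z [-0.001  0.    -1.   ] w 0.7512122357740837 gf 0.0 F [-0.4 -0.4  0.2]
```

View pics/s4.png

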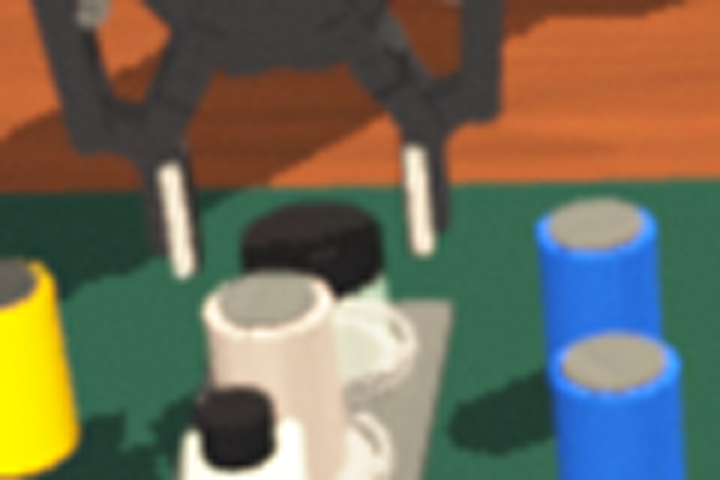

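The tips are still at lid height, (182,275) and (422,252), with no contact. I'll go 8 mm lower, shift 2 mm in +y, and then close.

>>> servo_tool([
  [[0,0.002,0.004,0,0,0,0.75],[0,0.002,0.008,0,0,0,0.75],[0,0.002,0.008,0,0,0,0.6],[0,0.002,0.008,0,0,0,0.52],[0,0.002,0.008,0,0,0,0.48],[0,0.002,0.008,0,0,0,0.4],[0,0.002,0.008,0,0,0,0.3],[0,0.002,0.008,0,0,0,0.3],[0,0.002,0.008,0,0,0,0.3]],
], grip_force=30)

```text
t: 5.15
eef_pos: [0.4681, -0.1985, 0.0026]
tool_rot: [-0.0, -0.061, 0.998, 0.0]
contact_force: [0.6, -0.3, -1.6]
gripper_width: 0.503
grasp_force: 30.6
```

```bash
python3 go.py; python3 - <<'E'
from station import bot
from h import *
c=bot.read_camera("scene");im=c["img"].copy()
cv2.imwrite("pics/s5.png",cv2.resize(im[160:240,140:260],None,fx=6,fy=6,interpolation=cv2.INTER_CUBIC)[:,:,::-1])
E
```

```text
t 5.15 pos [ 0.4681 -0.1985  0.0026] yaw y-axis 6.975428128105818 z [-0.  0. -1.] w 0.5029626193111995 gf 30.56996762752533 F [ 0.6 -0.3 -1.6]
```

View pics/s5.png

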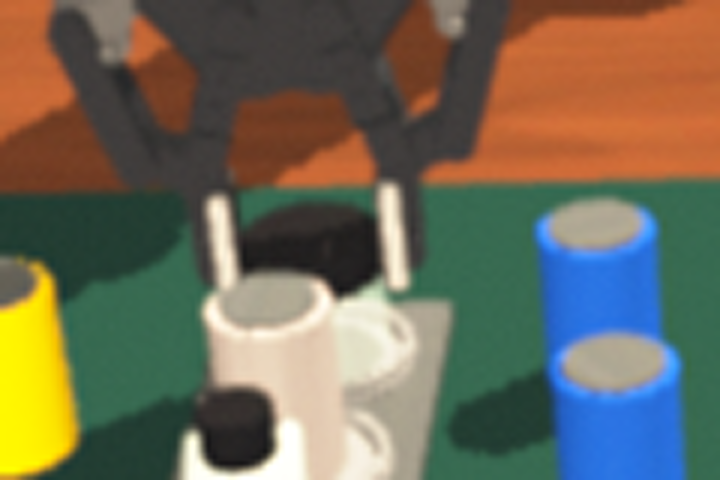

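The jar is gripped by its lid, tips at (222,285) and (398,285), at 30 N. The tips are about 35 mm above the reported TCP, and I'll use that for the other grasps. Lifting and carrying it to the farthest pocket.

>>> servo_tool([
  [[0,0,-0.02,0,0,0,0.3],[0,0,-0.05,0,0,0,0.3],[0,0,-0.08,0,0,0,0.3],[0,0,-0.11,0,0,0,0.3],[-0.01,0.03,-0.12,0,0,0,0.3],[-0.03,0.07,-0.12,0,0,0,0.3],[-0.05,0.105,-0.12,0,0,0,0.3],[-0.07,0.14,-0.12,0,0,0,0.3],[-0.085,0.175,-0.12,0,0,0,0.3],[-0.1,0.21,-0.12,0,0,0,0.3],[-0.115,0.245,-0.12,0,0,0,0.3],[-0.13,0.28,-0.12,0,0,0,0.3],[-0.15,0.315,-0.12,0,0,0,0.3],[-0.165,0.345,-0.12,0,0,0,0.3],[-0.18,0.375,-0.12,0,0,0,0.3],[-0.195,0.4,-0.12,0,0,0,0.3],[-0.202,0.418,-0.12,0,0,0,0.3],[-0.202,0.418,-0.12,0,0,0,0.3],[-0.202,0.418,-0.12,0,0,0,0.3],[-0.202,0.418,-0.12,0,0,0,0.3]],
])

```text
t: 6.87
eef_pos: [0.6176, 0.2396, 0.1222]
tool_rot: [-0.0, -0.06, 0.998, -0.001]
contact_force: [-0.9, -0.6, -2.1]
gripper_width: 0.5
grasp_force: 31.0
```

```bash
python3 go.py .6177,.2412,.02 .6177,.2412,-.0034; python3 - <<'E'
from station import bot
from h import *
c=bot.read_camera("scene");im=c["img"].copy()
cv2.imwrite("pics/s6.png",cv2.resize(im[140:300,340:500],None,fx=3.7,fy=3.7,interpolation=cv2.INTER_CUBIC)[:,:,::-1])
E
```

```text
t 6.87 pos [0.6176 0.2396 0.1222] yaw y-axis 6.926320787852546 z [-0.001 -0.001 -1.   ] w 0.5004119452177003 gf 30.986507534980774 F [-0.9 -0.6 -2.1]
.6177,.2412,.02 shift [-0.0004  0.0017  0.1022]
.6177,.2412,-.0034 shift [-0.0004  0.0017  0.1256]
```

View pics/s6.png

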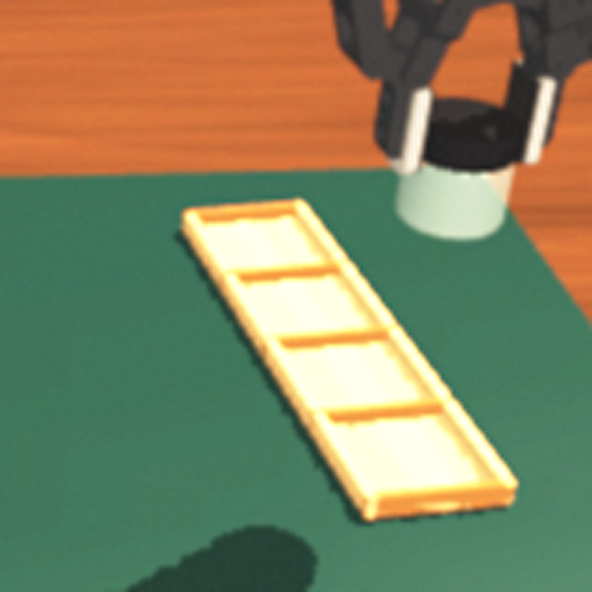

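The jar hangs upright in the fingers at (455,170), above the far pocket. Lowering it.

>>> servo_tool([
  [[0,0.002,0.03,0,0,0,0.3],[0,0.002,0.06,0,0,0,0.3],[0,0.002,0.085,0,0,0,0.3],[0,0.002,0.1,0,0,0,0.3],[0,0.002,0.11,0,0,0,0.3],[0,0.002,0.116,0,0,0,0.3],[0,0.002,0.12,0,0,0,0.3],[0,0.002,0.123,0,0,0,0.3],[0,0.002,0.124,0,0,0,0.3],[0,0.002,0.125,0,0,0,0.3],[0,0.002,0.1255,0,0,0,0.3],[0,0.002,0.1255,0,0,0,0.3]],
])

```text
t: 7.92
eef_pos: [0.618, 0.2431, -0.0024]
tool_rot: [0.0, -0.061, 0.998, 0.0]
contact_force: [-0.2, -0.8, -1.5]
gripper_width: 0.501
grasp_force: 31.0
```

```bash
python3 go.py
```

```text
t 7.92 pos [ 0.618   0.2431 -0.0024] yaw y-axis 6.979031428199889 z [ 0.001  0.    -1.   ] w 0.5007526353607699 gf 30.99768877029419 F [-0.2 -0.8 -1.5]
```

>>> servo_tool([
  [[0,0,0.001,0,0,0,0.3],[0,0,0.002,0,0,0,0.3],[0,0,0.002,0,0,0,0.3]],
])

```text
t: 8.17
eef_pos: [0.6182, 0.2431, -0.0035]
tool_rot: [0.0, -0.061, 0.998, 0.0]
contact_force: [-4.1, -0.7, 8.9]
gripper_width: 0.502
grasp_force: 31.8
```

```bash
python3 go.py
```

```text
t 8.17 pos [ 0.6182  0.2431 -0.0035] yaw y-axis 6.971238701106756 z [ 0.001  0.001 -1.   ] w 0.5017166778575649 gf 31.834028363227844 F [-4.1 -0.7  8.9]
```

>>> servo_tool([
  [[0,0,-0.001,0,0,0,0.52],[0,0,-0.001,0,0,0,0.58],[0,0,-0.001,0,0,0,0.66],[0,0,-0.001,0,0,0,0.75],[0,0,-0.001,0,0,0,0.75],[0,0,-0.02,0,0,0,0.75],[0,0,-0.05,0,0,0,0.75],[0,0,-0.085,0,0,0,0.75],[0,0,-0.12,0,0,0,0.75],[0.14,-0.431,-0.13,0,0,0,0.75],[0.14,-0.431,-0.13,0,0,0,0.75],[0.14,-0.431,-0.13,0,0,0,0.75],[0.14,-0.431,-0.13,0,0,0,0.75],[0.14,-0.431,-0.13,0,0,0,0.75],[0.14,-0.431,-0.13,0,0,0,0.75],[0.14,-0.431,-0.13,0,0,0,0.75],[0.14,-0.431,-0.13,0,0,0,0.75],[0.14,-0.431,-0.13,0,0,0,0.75],[0.14,-0.431,-0.13,0,0,0,0.75],[0.14,-0.431,-0.13,0,0,0,0.75]],
])

```text
t: 9.83
eef_pos: [0.53, -0.2048, 0.1254]
tool_rot: [0.0, -0.06, 0.998, -0.0]
contact_force: [1.0, -0.0, -0.9]
gripper_width: 0.75
grasp_force: 0.0
```

```bash
python3 go.py .531,-.202,.0
```

```text
t 9.83 pos [ 0.53   -0.2048  0.1254] yaw y-axis 6.893590851786996 z [ 0.    -0.001 -1.   ] w 0.7503079376289691 gf 0.0 F [ 1.  -0.  -0.9]
.531,-.202,.0 shift [-0.0013  0.0027  0.1254]
```

```bash
cat > lid.py <<'E'
from station import bot
from h import *
import sys
c=bot.read_camera("scene");p=[float(x) for x in sys.argv[1:4]]
u,v=np.round(proj(c,p)).astype(int);x0,y0=u-25,v-22
m=(c["img"][y0:v+23,x0:u+26].max(2)<90).astype(np.uint8)
k,l,st,ce=cv2.connectedComponentsWithStats(m)
for i in range(1,k):
    if st[i,4]>20: print(st[i],ray(c,*(ce[i]+[x0,y0]),p[2]))
print("expected px",proj(c,p))
E
python3 lid.py .618 .243 .042
```

```text
[ 13  13  28  21 461] [0.62089068 0.24439394]
expected px [452.91183535 244.40832553]
```

>>> servo_tool([
  [[-0.001,0.003,0.04,0,0,0,0.75],[-0.001,0.003,0.07,0,0,0,0.75],[-0.001,0.003,0.1,0,0,0,0.75],[-0.001,0.003,0.115,0,0,0,0.75],[-0.001,0.003,0.122,0,0,0,0.75],[-0.001,0.003,0.122,0,0,0,0.75],[-0.001,0.003,0.122,0,0,0,0.6],[-0.001,0.003,0.122,0,0,0,0.5],[-0.001,0.003,0.122,0,0,0,0.42],[-0.001,0.003,0.122,0,0,0,0.36],[-0.001,0.003,0.122,0,0,0,0.25],[-0.001,0.003,0.122,0,0,0,0.2],[-0.001,0.003,0.122,0,0,0,0.2],[-0.001,0.003,0.122,0,0,0,0.2]],
])

```text
t: 11.05
eef_pos: [0.5331, -0.1994, 0.0047]
tool_rot: [0.001, -0.061, 0.998, -0.0]
contact_force: [0.1, 0.2, 7.0]
gripper_width: 0.412
grasp_force: 29.6
```

```bash
python3 go.py
```

```text
t 11.05 pos [ 0.5331 -0.1994  0.0047] yaw y-axis 6.959178327545601 z [ 0.003 -0.001 -1.   ] w 0.4118100823434654 gf 29.619109332561493 F [0.1 0.2 7. ]
```

>>> servo_tool([
  [[0,0,-0.02,0,0,0,0.2],[0,0,-0.05,0,0,0,0.2],[0,0,-0.08,0,0,0,0.2],[0,0,-0.11,0,0,0,0.2],[-0.005,0.03,-0.12,0,0,0,0.2],[-0.01,0.07,-0.12,0,0,0,0.2],[-0.02,0.105,-0.12,0,0,0,0.2],[-0.025,0.14,-0.12,0,0,0,0.2],[-0.03,0.175,-0.12,0,0,0,0.2],[-0.035,0.21,-0.12,0,0,0,0.2],[-0.04,0.245,-0.12,0,0,0,0.2],[-0.05,0.28,-0.12,0,0,0,0.2],[-0.055,0.315,-0.12,0,0,0,0.2],[-0.06,0.35,-0.12,0,0,0,0.2],[-0.065,0.38,-0.12,0,0,0,0.2],[-0.07,0.41,-0.12,0,0,0,0.2],[-0.075,0.427,-0.12,0,0,0,0.2],[-0.075,0.427,-0.12,0,0,0,0.2],[-0.075,0.427,-0.12,0,0,0,0.2],[-0.075,0.427,-0.12,0,0,0,0.2]],
])

```text
t: 12.72
eef_pos: [0.5544, 0.2323, 0.1231]
tool_rot: [-0.0, -0.06, 0.998, -0.001]
contact_force: [0.2, 0.0, -1.8]
gripper_width: 0.414
grasp_force: 30.5
```

```bash
python3 go.py .5561,.234,-.002
```

```text
t 12.72 pos [0.5544 0.2323 0.1231] yaw y-axis 6.8808603951354 z [-0.    -0.001 -1.   ] w 0.413602947568141 gf 30.48401713371277 F [ 0.2  0.  -1.8]
.5561,.234,-.002 shift [-0.0019  0.0016  0.1251]
```

>>> servo_tool([
  [[-0.002,0.002,0.03,0,0,0,0.2],[-0.002,0.002,0.06,0,0,0,0.2],[-0.002,0.002,0.085,0,0,0,0.2],[-0.002,0.002,0.1,0,0,0,0.2],[-0.002,0.002,0.11,0,0,0,0.2],[-0.002,0.002,0.116,0,0,0,0.2],[-0.002,0.002,0.12,0,0,0,0.2],[-0.002,0.002,0.123,0,0,0,0.2],[-0.002,0.002,0.124,0,0,0,0.2],[-0.002,0.002,0.125,0,0,0,0.2],[-0.002,0.002,0.126,0,0,0,0.2],[-0.002,0.002,0.126,0,0,0,0.2]],
])

```text
t: 13.72
eef_pos: [0.5567, 0.2366, -0.0013]
tool_rot: [0.001, -0.061, 0.998, 0.0]
contact_force: [-2.0, -0.5, 7.8]
gripper_width: 0.41
grasp_force: 31.3
```

```bash
python3 go.py
```

```text
t 13.72 pos [ 0.5567  0.2366 -0.0013] yaw y-axis 6.968592846761908 z [ 0.001  0.001 -1.   ] w 0.41039297184787266 gf 31.278090476989746 F [-2.  -0.5  7.8]
```

>>> servo_tool([
  [[0,0,-0.001,0,0,0,0.43],[0,0,-0.001,0,0,0,0.5],[0,0,-0.001,0,0,0,0.6],[0,0,-0.001,0,0,0,0.68],[0,0,-0.001,0,0,0,0.68],[0,0,-0.02,0,0,0,0.68],[0,0,-0.05,0,0,0,0.68],[0,0,-0.085,0,0,0,0.68],[0,0,-0.12,0,0,0,0.68],[0.018,-0.438,-0.13,0,0,0,0.68],[0.018,-0.438,-0.13,0,0,0,0.68],[0.018,-0.438,-0.13,0,0,0,0.68],[0.018,-0.438,-0.13,0,0,0,0.68],[0.018,-0.438,-0.13,0,0,0,0.68],[0.018,-0.438,-0.13,0,0,0,0.68],[0.018,-0.438,-0.13,0,0,0,0.68],[0.018,-0.438,-0.13,0,0,0,0.68],[0.018,-0.438,-0.13,0,0,0,0.68],[0.018,-0.438,-0.13,0,0,0,0.68],[0.018,-0.438,-0.13,0,0,0,0.68]],
])

```text
t: 15.38
eef_pos: [0.5904, -0.2073, 0.1276]
tool_rot: [0.0, -0.058, 0.998, -0.002]
contact_force: [-0.0, -0.8, 0.1]
gripper_width: 0.677
grasp_force: 0.0
```

```bash
python3 go.py .592,-.201,.0; python3 - <<'E'
from station import bot
from h import *
c=bot.read_camera("scene");a=c["img"][150:300,360:500];b=c["img"][120:290,130:270]
z=lambda x,f:cv2.resize(x,None,fx=f,fy=f,interpolation=cv2.INTER_CUBIC)
a,b=z(a,2.8),z(b,2.8);H=max(len(a),len(b));p=lambda x:np.pad(x,((0,H-len(x)),(0,0),(0,0)))
cv2.imwrite("pics/s7.png",np.hstack([p(a),p(b)])[:,:,::-1])
E
```

```text
t 15.38 pos [ 0.5904 -0.2073  0.1276] yaw y-axis 6.654602741511681 z [ 0.001 -0.003 -1.   ] w 0.6772568689992867 gf 0.0 F [-0.  -0.8  0.1]
.592,-.201,.0 shift [-0.0023  0.0065  0.1276]
```

View pics/s7.png

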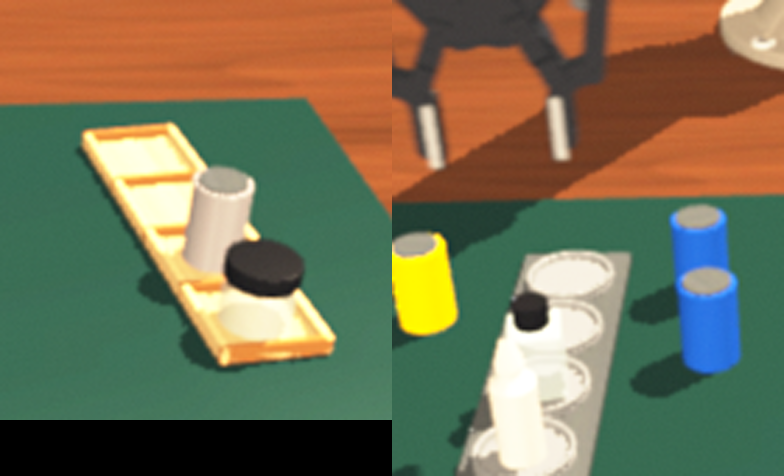

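Jar and tin stand in pockets 4 and 3, at (263,290) and (220,220). The arm was still settling, so I'm holding briefly before the square bottle.

>>> servo_tool([
  [[0,0,0,0,0,0,0.68],[0,0,0,0,0,0,0.68]],
])

```text
t: 15.6
eef_pos: [0.5912, -0.2002, 0.1267]
tool_rot: [-0.0, -0.061, 0.998, 0.0]
contact_force: [-0.7, 0.4, 0.8]
gripper_width: 0.684
grasp_force: 0.0
```

```bash
python3 go.py .592,-.201,.0
```

```text
t 15.6 pos [ 0.5912 -0.2002  0.1267] yaw y-axis 6.945683469598308 z [-0.001  0.001 -1.   ] w 0.6844800712842859 gf 0.0 F [-0.7  0.4  0.8]
.592,-.201,.0 shift [-0.0008 -0.001   0.1267]
```

>>> servo_tool([
  [[-0.001,-0.001,0.04,0,0,0,0.68],[-0.001,-0.001,0.07,0,0,0,0.68],[-0.001,-0.001,0.1,0,0,0,0.68],[-0.001,-0.001,0.115,0,0,0,0.68],[-0.001,-0.001,0.124,0,0,0,0.68],[-0.001,-0.001,0.124,0,0,0,0.68],[-0.001,-0.001,0.124,0,0,0,0.55],[-0.001,-0.001,0.124,0,0,0,0.46],[-0.001,-0.001,0.124,0,0,0,0.4],[-0.001,-0.001,0.124,0,0,0,0.34],[-0.001,-0.001,0.124,0,0,0,0.25],[-0.001,-0.001,0.124,0,0,0,0.2],[-0.001,-0.001,0.124,0,0,0,0.2],[-0.001,-0.001,0.124,0,0,0,0.2]],
])

```text
t: 16.77
eef_pos: [0.5939, -0.2014, 0.0047]
tool_rot: [0.001, -0.061, 0.998, -0.0]
contact_force: [-1.3, 1.0, 6.1]
gripper_width: 0.368
grasp_force: 31.5
```

```bash
python3 go.py
```

```text
t 16.77 pos [ 0.5939 -0.2014  0.0047] yaw y-axis 6.986710595883395 z [ 0.003 -0.    -1.   ] w 0.36814904241926166 gf 31.501604318618774 F [-1.3  1.   6.1]
```

>>> servo_tool([
  [[0,0,-0.02,0,0,0,0.2],[0,0,-0.05,0,0,0,0.2],[0,0,-0.08,0,0,0,0.2],[0,0,-0.11,0,0,0,0.2],[0.005,0.03,-0.12,0,0,0,0.2],[0.01,0.07,-0.12,0,0,0,0.2],[0.015,0.105,-0.12,0,0,0,0.2],[0.02,0.14,-0.12,0,0,0,0.2],[0.025,0.175,-0.12,0,0,0,0.2],[0.03,0.21,-0.12,0,0,0,0.2],[0.035,0.245,-0.12,0,0,0,0.2],[0.04,0.28,-0.12,0,0,0,0.2],[0.046,0.315,-0.12,0,0,0,0.2],[0.046,0.35,-0.12,0,0,0,0.2],[0.046,0.385,-0.12,0,0,0,0.2],[0.046,0.415,-0.12,0,0,0,0.2],[0.046,0.437,-0.12,0,0,0,0.2],[0.046,0.437,-0.12,0,0,0,0.2],[0.046,0.437,-0.12,0,0,0,0.2],[0.046,0.437,-0.12,0,0,0,0.2]],
])

```text
t: 18.43
eef_pos: [0.4938, 0.2257, 0.1232]
tool_rot: [0.0, -0.06, 0.998, -0.0]
contact_force: [0.9, 0.0, -0.2]
gripper_width: 0.366
grasp_force: 30.5
```

```bash
python3 go.py .4945,.2268,-.002
```

```text
t 18.43 pos [0.4938 0.2257 0.1232] yaw y-axis 6.93316957250461 z [ 0.    -0.001 -1.   ] w 0.36604840639956815 gf 30.477063059806824 F [ 0.9  0.  -0.2]
.4945,.2268,-.002 shift [-0.0008  0.0011  0.1252]
```

>>> servo_tool([
  [[-0.001,0.001,0.03,0,0,0,0.2],[-0.001,0.001,0.06,0,0,0,0.2],[-0.001,0.001,0.085,0,0,0,0.2],[-0.001,0.001,0.1,0,0,0,0.2],[-0.001,0.001,0.11,0,0,0,0.2],[-0.001,0.001,0.116,0,0,0,0.2],[-0.001,0.001,0.12,0,0,0,0.2],[-0.001,0.001,0.123,0,0,0,0.2],[-0.001,0.001,0.124,0,0,0,0.2],[-0.001,0.001,0.125,0,0,0,0.2],[-0.001,0.001,0.126,0,0,0,0.2],[-0.001,0.001,0.126,0,0,0,0.2]],
])

```text
t: 19.43
eef_pos: [0.4952, 0.2281, -0.0013]
tool_rot: [0.0, -0.061, 0.998, 0.0]
contact_force: [-2.9, -0.2, 10.2]
gripper_width: 0.366
grasp_force: 31.8
```

```bash
python3 go.py
```

```text
t 19.43 pos [ 0.4952  0.2281 -0.0013] yaw y-axis 6.965483114312391 z [ 0.001  0.001 -1.   ] w 0.36564016025451584 gf 31.839423179626465 F [-2.9 -0.2 10.2]
```

>>> servo_tool([
  [[0,0,-0.001,0,0,0,0.4],[0,0,-0.001,0,0,0,0.5],[0,0,-0.001,0,0,0,0.6],[0,0,-0.001,0,0,0,0.6],[0,0,-0.03,0,0,0,0.6],[0,0,-0.07,0,0,0,0.6],[0,0,-0.11,0,0,0,0.6],[-0.107,-0.446,-0.14,0,0,0,0.6],[-0.107,-0.446,-0.14,0,0,0,0.6],[-0.107,-0.446,-0.14,0,0,0,0.6],[-0.107,-0.446,-0.14,0,0,0,0.6],[-0.107,-0.446,-0.14,0,0,0,0.6],[-0.107,-0.446,-0.14,0,0,0,0.6],[-0.107,-0.446,-0.14,0,0,0,0.6],[-0.107,-0.446,-0.14,0,0,0,0.6],[-0.107,-0.446,-0.14,0,0,0,0.6],[-0.107,-0.446,-0.14,0,0,0,0.6],[-0.107,-0.446,-0.14,0,0,0,0.6],[-0.107,-0.446,-0.14,0,0,0,0.6],[-0.107,-0.446,-0.14,0,0,0,0.6]],
])

```text
t: 21.1
eef_pos: [0.6546, -0.2061, 0.1369]
tool_rot: [-0.0, -0.058, 0.998, -0.001]
contact_force: [-1.0, 0.1, 0.2]
gripper_width: 0.602
grasp_force: 0.0
```

>>> servo_tool([
  [[0,0,0,0,0,0,0.6],[0,0,0,0,0,0,0.6],[0,0,0,0,0,0,0.6]],
])

```text
t: 21.35
eef_pos: [0.655, -0.1993, 0.1368]
tool_rot: [-0.0, -0.062, 0.998, 0.001]
contact_force: [0.2, 0.5, 0.2]
gripper_width: 0.601
grasp_force: 0.0
```

```bash
python3 go.py .657,-.2015,.003; python3 - <<'E'
from station import bot
from h import *
c=bot.read_camera("scene");a=c["img"][150:300,360:500];b=c["img"][130:300,120:260]
z=lambda x,f:cv2.resize(x,None,fx=f,fy=f,interpolation=cv2.INTER_CUBIC)
a,b=z(a,2.8),z(b,2.8);H=max(len(a),len(b));p=lambda x:np.pad(x,((0,H-len(x)),(0,0),(0,0)))
cv2.imwrite("pics/s8.png",np.hstack([p(a),p(b)])[:,:,::-1])
E
```

```text
t 21.35 pos [ 0.655  -0.1993  0.1368] yaw y-axis 7.138888932679492 z [-0.001  0.001 -1.   ] w 0.6012124746268507 gf 0.0 F [0.2 0.5 0.2]
.657,-.2015,.003 shift [-0.0018 -0.0026  0.1338]
```

View pics/s8.png

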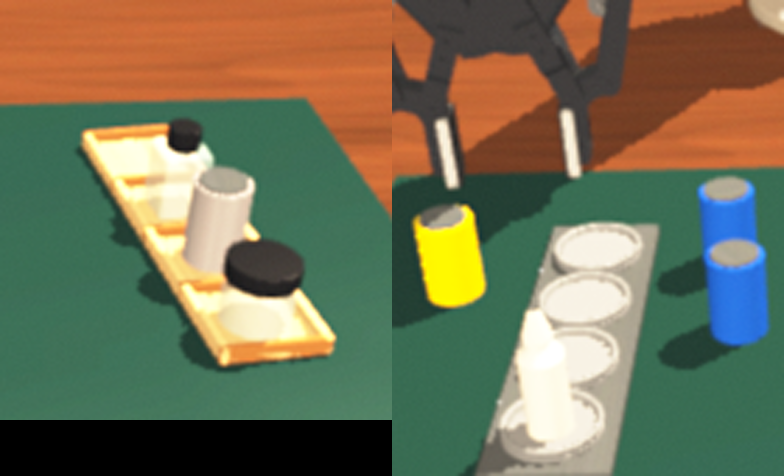

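Three pots are placed, and the dropper (545,380) stands alone in its saucer. Descending around it slowly while watching for palm contact.

>>> servo_tool([
  [[-0.003,-0.002,0.03,0,0,0,0.6],[-0.003,-0.002,0.06,0,0,0,0.6],[-0.003,-0.002,0.09,0,0,0,0.6],[-0.003,-0.002,0.11,0,0,0,0.6],[-0.003,-0.002,0.115,0,0,0,0.6],[-0.003,-0.002,0.119,0,0,0,0.6],[-0.003,-0.002,0.122,0,0,0,0.6],[-0.003,-0.002,0.122,0,0,0,0.6]],
])

```text
t: 22.07
eef_pos: [0.6591, -0.2035, 0.0161]
tool_rot: [0.001, -0.061, 0.998, -0.0]
contact_force: [-0.2, -0.3, 0.0]
gripper_width: 0.601
grasp_force: 0.0
```

```bash
python3 go.py .658,-.2015,.008
```

```text
t 22.07 pos [ 0.6591 -0.2035  0.0161] yaw y-axis 6.9963196321017165 z [ 0.002 -0.    -1.   ] w 0.601161153232944 gf 0.0 F [-0.2 -0.3  0. ]
.658,-.2015,.008 shift [0.0008 0.0021 0.0081]
```

>>> servo_tool([
  [[0,0.001,0.003,0,0,0,0.6],[0,0.001,0.006,0,0,0,0.6],[0,0.001,0.008,0,0,0,0.6],[0,0.001,0.008,0,0,0,0.6]],
])

```text
t: 22.4
eef_pos: [0.658, -0.2024, 0.007]
tool_rot: [-0.0, -0.061, 0.998, 0.0]
contact_force: [0.1, -0.4, -0.1]
gripper_width: 0.602
grasp_force: 0.0
```

```bash
python3 go.py
```

```text
t 22.4 pos [ 0.658  -0.2024  0.007 ] yaw y-axis 6.97885408955176 z [-0.  0. -1.] w 0.6022917348284876 gf 0.0 F [ 0.1 -0.4 -0.1]
```

>>> servo_tool([
  [[0,0,0,0,0,0,0.52],[0,0,0,0,0,0,0.46],[0,0,0,0,0,0,0.41],[0,0,0,0,0,0,0.37],[0,0,0,0,0,0,0.34],[0,0,0,0,0,0,0.31],[0,0,0,0,0,0,0.28],[0,0,0,0,0,0,0.2],[0,0,0,0,0,0,0.15],[0,0,0,0,0,0,0.15],[0,0,0,0,0,0,0.15]],
], grip_force=25)

```text
t: 23.32
eef_pos: [0.6582, -0.2024, 0.0072]
tool_rot: [0.0, -0.061, 0.998, 0.0]
contact_force: [-0.1, 1.1, 1.6]
gripper_width: 0.294
grasp_force: 24.4
```

```bash
python3 go.py
```

```text
t 23.32 pos [ 0.6582 -0.2024  0.0072] yaw y-axis 6.978897112786484 z [ 0.  0. -1.] w 0.29431590905881666 gf 24.440619129454717 F [-0.1  1.1  1.6]
```

>>> servo_tool([
  [[0,0,-0.02,0,0,0,0.15],[0,0,-0.05,0,0,0,0.15],[0,0,-0.085,0,0,0,0.15],[0.005,0.015,-0.115,0,0,0,0.15],[0.02,0.05,-0.12,0,0,0,0.15],[0.033,0.085,-0.12,0,0,0,0.15],[0.046,0.12,-0.12,0,0,0,0.15],[0.06,0.155,-0.12,0,0,0,0.15],[0.073,0.19,-0.12,0,0,0,0.15],[0.087,0.225,-0.12,0,0,0,0.15],[0.1,0.26,-0.12,0,0,0,0.15],[0.114,0.295,-0.12,0,0,0,0.15],[0.127,0.33,-0.12,0,0,0,0.15],[0.14,0.365,-0.12,0,0,0,0.15],[0.152,0.395,-0.12,0,0,0,0.15],[0.163,0.423,-0.12,0,0,0,0.15],[0.172,0.446,-0.12,0,0,0,0.15],[0.172,0.446,-0.12,0,0,0,0.15],[0.172,0.446,-0.12,0,0,0,0.15],[0.172,0.446,-0.12,0,0,0,0.15]],
])

```text
t: 24.98
eef_pos: [0.4335, 0.2186, 0.1271]
tool_rot: [0.0, -0.061, 0.998, -0.0]
contact_force: [-0.4, -0.5, -0.9]
gripper_width: 0.296
grasp_force: 24.6
```

>>> servo_tool([
  [[0,0,0,0,0,0,0.15],[0,0,0,0,0,0,0.15]],
])

```text
t: 25.15
eef_pos: [0.4338, 0.218, 0.1271]
tool_rot: [0.0, -0.06, 0.998, -0.0]
contact_force: [0.2, -0.0, -0.1]
gripper_width: 0.291
grasp_force: 24.6
```

```bash
python3 go.py .4329,.2197,.001
```

```text
t 25.15 pos [0.4338 0.218  0.1271] yaw y-axis 6.839580615740786 z [ 0. -0. -1.] w 0.2907220227408438 gf 24.59490471635945 F [ 0.2 -0.  -0.1]
.4329,.2197,.001 shift [0.0007 0.0018 0.1261]
```

>>> servo_tool([
  [[0.001,0.002,0.03,0,0,0,0.15],[0.001,0.002,0.06,0,0,0,0.15],[0.001,0.002,0.085,0,0,0,0.15],[0.001,0.002,0.1,0,0,0,0.15],[0.001,0.002,0.11,0,0,0,0.15],[0.001,0.002,0.116,0,0,0,0.15],[0.001,0.002,0.12,0,0,0,0.15],[0.001,0.002,0.123,0,0,0,0.15],[0.001,0.002,0.124,0,0,0,0.15],[0.001,0.002,0.125,0,0,0,0.15],[0.001,0.002,0.126,0,0,0,0.15],[0.001,0.002,0.126,0,0,0,0.15]],
])

```text
t: 26.15
eef_pos: [0.4322, 0.2214, 0.0014]
tool_rot: [0.0, -0.061, 0.998, 0.0]
contact_force: [0.2, -0.2, -0.7]
gripper_width: 0.292
grasp_force: 24.6
```

```bash
python3 go.py
```

```text
t 26.15 pos [0.4322 0.2214 0.0014] yaw y-axis 6.977872772583041 z [ 0.001  0.    -1.   ] w 0.2922411938151698 gf 24.604659198084846 F [ 0.2 -0.2 -0.7]
```

Not touching yet, so I'll lower in 1 mm steps.

>>> servo_tool([
  [[0,0,0.0005,0,0,0,0.15],[0,0,0.001,0,0,0,0.15],[0,0,0.0015,0,0,0,0.15],[0,0,0.0015,0,0,0,0.15]],
])

```text
t: 26.48
eef_pos: [0.4326, 0.2219, 0.0007]
tool_rot: [0.001, -0.061, 0.998, 0.001]
contact_force: [-2.9, 0.3, 11.3]
gripper_width: 0.293
grasp_force: 24.4
```

```bash
python3 go.py
```

```text
t 26.48 pos [0.4326 0.2219 0.0007] yaw y-axis 6.979473014405656 z [ 0.001  0.001 -1.   ] w 0.2932056727027787 gf 24.4436364172725 F [-2.9  0.3 11.3]
```

>>> servo_tool([
  [[0,0,-0.0015,0,0,0,0.15],[0,0,-0.0015,0,0,0,0.32],[0,0,-0.0015,0,0,0,0.4],[0,0,-0.0015,0,0,0,0.5],[0,0,-0.0015,0,0,0,0.6],[0,0,-0.0015,0,0,0,0.6],[0,0,-0.02,0,0,0,0.6],[0,0,-0.05,0,0,0,0.6],[0,0,-0.09,0,0,0,0.6],[0,0,-0.13,0,0,0,0.6],[0,0,-0.16,0,0,0,0.6],[0,-0.04,-0.16,0,0,0,0.6],[0,-0.08,-0.16,0,0,0,0.6],[0,-0.12,-0.16,0,0,0,0.6],[0,-0.16,-0.16,0,0,0,0.6],[0,-0.2,-0.16,0,0,0,0.6],[0,-0.2,-0.16,0,0,0,0.6],[0,-0.2,-0.16,0,0,0,0.6]],
])

```text
t: 27.98
eef_pos: [0.4561, 0.0202, 0.1596]
tool_rot: [-0.0, -0.058, 0.998, -0.0]
contact_force: [0.2, 0.6, 0.9]
gripper_width: 0.601
grasp_force: 0.0
```

```bash
python3 go.py; python3 - <<'E'
from station import bot
from h import *
z=lambda x,f:cv2.resize(x,None,fx=f,fy=f,interpolation=cv2.INTER_CUBIC)
a=z(bot.read_camera("scene")["img"][150:300,360:500],2.9);b=z(bot.read_camera("top")["img"][120:300,80:170],3.3)
H=max(len(a),len(b));p=lambda x:np.pad(x,((0,H-len(x)),(0,0),(0,0)))
cv2.imwrite("pics/end.png",np.hstack([p(a),p(b)])[:,:,::-1])
E
```

```text
t 27.98 pos [0.4561 0.0202 0.1596] yaw y-axis 6.655001562795121 z [-0. -0. -1.] w 0.6007709097624918 gf 0.0 F [0.2 0.6 0.9]
```

View pics/end.png

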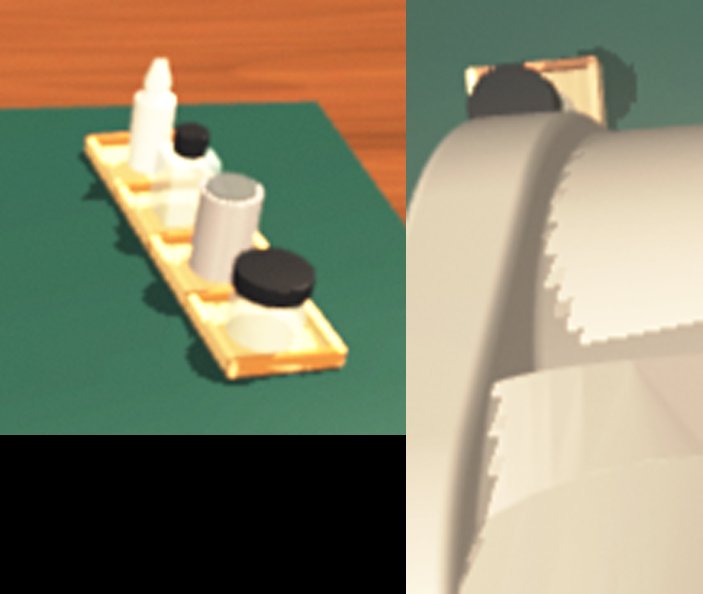

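All four stand in their pockets: dropper (153,130), square (185,185), tin (228,230), jar (270,300). A quick check of the tin's lean and position before handing in.

```bash
python3 - <<'E'
from h import *
s=np.load("scene0.npz");f=lambda p:np.round((proj(s,p)-[360,150])*2.9)
for n,x,y,h in(("drop",.433,.221,.085),("sq",.495,.228,.067),("tin",.5565,.236,.062),("jar",.618,.243,.049)):print(n,f((x,y,.005)),f((x,y,h)))
i=lambda u,v:(360+u/2.9-.3,150+v/2.9-.3)
for n,u,v,h in(("drop",158,62,.085),("sq",192,132,.067),("tin",234,189,.062),("jar",276,266,.049)):
    d=ray(s,*i(u,v),h)-[.5253,.2304];a=np.radians(6.66);print(n,np.round([d@[np.cos(a),np.sin(a)],d@[-np.sin(a),np.cos(a)]],4))
E
```

```text
drop [143. 163.] [158.  57.]
sq [177. 212.] [190. 127.]
tin [216. 266.] [230. 186.]
jar [259. 327.] [271. 263.]
drop [-0.0869 -0.0011]
sq [-0.0257  0.0001]
tin [0.0344 0.0025]
jar [0.0954 0.003 ]
```

```bash
python3 -c "
from station import bot
print(bot.hand_in())"
```

```text
the job is handed in; nothing more can be done
None
```

All four pots stand upright and released in the rack in reverse order (squat jar farthest, then tin, square bottle and dropper bottle nearest), about 28 s in; the last camera check put each within about 7 mm of its pocket centre, and the job is handed in, with no verdict shown.

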